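# Clamp a brass bezel in the spring jig and hold it

## Robot

A 7-joint arm with a two-finger parallel gripper is mounted at the origin on the work surface. World frame = base frame: x ahead of the robot, y to its left, z up, the work surface at z = 0. Lengths are in m, angles in rad, forces in N, time in s.
With the tool pointing down it reaches from about 0.425 to 0.95 m from the base axis. Payload 4.7 kg.
Tool frame: the origin (TCP) lies at the very end of the fingers, on their centre line; the grasp point (between the pads) lies 19 mm behind it; z points along the fingers, y is the line along which they close (so a half turn about z gives the same grasp; the last joint's range is limited). The gripper opens to 87 mm and grips with 3 to 60 N. Pads are 19 mm wide; open, the fingers measure 117 mm over their backs; the gripper's body (75 mm by 190 mm) begins 51 mm behind the grasp point.
Start: joints at [-1.318, 0.469, -0.049, 1.532, 0.024, 1.141, -0.082], TCP at [0.188, 0.648, 0.223] pointing down, gripper open.
Joint ranges: [-2.59, 2.59], [-0.33, 1.99], [-1.39, 1.29], [0.1, 2.45], [-1.04, 4.18], [0.21, 1.99], [-2.66, 2.66]. Speed limits (rad/s): [2.57, 2.57, 3.14, 3.14, 3.14, 3.14, 3.14].

## Interface

Orientations are given as [roll, pitch, yaw] about the fixed x, y, z axes, in that order (R = Rz(yaw) Ry(pitch) Rx(roll)).
In Python, from rig import manip, optics gives the robot as it stands.
- The arm moves only by the shell command python3 -m crank 'ROWS' [FORCE]. ROWS is JSON, a list that holds one entry, the list of rows, each a list of 7 numbers: the opening, from 0 (shut) to 1 (fully open), then the shift along the tool's x, y, z in units of 30 mm (1.0 is 30 mm), then the turn, a rotation vector about the tool's x, y, z in degrees. In form: [[[claw, tx, ty, tz, wx, wy, wz], ...]]. A call has exactly 10 rows; each row shifts and turns the commanded pose from where the row before left it, along the tool's axes as they then stand; what a row does not reach is not made up. A row lasts 1/12 s, in which the tool goes at most 41.7 mm and 7.16 degrees, less where a joint would pass 70% of its speed; a pose out of reach is approached as far as the arm can. A call is refused whole if a number of a shift passes 1 or a number of a turn 7.16, either way. A call with a gripper value outside its range is refused whole. The fingers move at their own pace and stop on an object; FORCE is the grip in N (left out, the last holds). Time passes only in rows, so rows that do not move let the fingers close, or fill a call up. It gives the time, the measured TCP pose, the force, the opening and the grip force at its end, in the units of the state.
- manip.read_state(): the state, without advancing time (a new reading comes with each control period).
- optics.capture(name): name is "side" or "top" or "wrist"; returns the picture (480x640x3 uint8, red, green, blue); there is no depth.
- optics.camera_model(name): a dict with "mtx" (3x3 intrinsics, pixels), "extrinsics" (4x4, takes a point from world to camera coordinates). Camera axes: x right, y down, z forward; pixel columns grow to the right and rows downward; lengths in m; the calibration is good to about 2 mm. A picture is of the moment at which its call begins: read the wrist's pose just before it. camera_model takes no time and is no camera call; for the wrist camera it gives the pose at the moment of the call.
- manip.job_done(): hands the job in; it is judged then, once.
The state is a dict: "time_s": time; "q": joint angles; "qvel": joint speeds; "joint_efforts": joint torques, N m; "position": TCP position; "eef_rot": TCP orientation; "contact_force": force on the tool from outside, world axes, zero at the start; "ft_torque": the same for the moment, N m; "width": opening from 0.0 (shut) to 1.0 (fully open); "finger_force": force on a finger pad.
Only numpy, scipy, OpenCV 4.12 (cv2) and the standard library are available. Lean on these libraries where they do the work, as an engineer would, in place of code of your own. Each camera call takes 0.05 s, during which the arm holds its last target. There are 200 camera calls.

## Task

Slide the brass bezel ring over the steel post of the green holding jig until it lies flat on its seat, then press the jig's red spring handle down with the gripper's fingers until its bar is level (not on to its stop), so that the rubber pad clamps the ring. The spring lifts the handle when let go, so finish while still holding it down level; leave the steel block, the jar and the orange buff where they are.

Things in the scene. Friction and masses are not known exactly. Their poses are not given: they have to be found in the camera images.
- jig: Holding jig screwed to the bench, always upright; position and yaw change. Origin: underside of its green base, on the post's axis; z up. Base 12 mm thick, x -80 to +45, y -45 to +45 mm. At x = y = 0 a dark seat disc, 44 mm wide, top at z = 20 mm. Handle and clamp are on the -x side; on the post, grip the ring across the jig's y, where there is room for fingers.
- post_top (a point): Centre of the top end of the upright steel post, 66 mm above the bench, same axes as the jig. The post is 25 mm in diameter up to z = 56 mm, then tapers to 12 mm at the top.
- handle_pivot (a point): Middle of the handle's pivot (axis along the jig's y), at x = -47, y = 0, z = 75 mm of the jig, same axes as the jig. Two grey cheeks carry it: x -36 to -58 mm, within 21 mm of y = 0, up to z = 88 mm.
- handle_top (a point): Centre of the top face of the red paddle (44 x 44 x 14 mm) at the handle's end: press here. It turns about the pivot: with the bar level it is 105 mm from the pivot towards the jig's -x and 9 mm above it (84 mm above the bench); at rest, raised 0.4 rad, about 124 mm above the bench.
- handle (a joint): Angle of the handle in rad: 0 at rest (raised 0.4 rad), 0.40 with the bar level, 0.60 at its bottom stop. A spring pushes it back up: about 3 N on the paddle to start it, about 9 N at level with the ring in place.
- pad: Rubber clamp pad (face 20 x 16 mm) on a sprung plunger (12 mm of give), low on the handle's crank. Origin: centre of its face; x points out of the face, to the post. Pressing the handle swings it in; it meets a seated ring at about 0.25 rad and at level presses it with 6 to 7 N.
- bezel: Brass bezel ring lying flat on the bench: outer diameter 50 mm, bore 28 mm, 24 mm high, about 0.26 kg. Origin: centre of its underside; z along its axis, up. Grip it across its outside.
- bench_block: Dark steel block, 60 x 60 x 25 mm, loose on the bench; leave it alone. Origin: centre of its underside.
- jar: Small closed glass jar with a white lid, 50 mm in diameter, 60 mm high; leave it alone. Origin: centre of its underside.
- buff: Orange buffing wheel lying flat, 56 mm in diameter and 14 mm thick with a 16 mm hub on top up to 36 mm; leave it alone. Origin: centre of its underside.
Things that resemble listed ones, but are neither listed nor needed, are in the scene too. Of the things like the bezel, leave any that is pink; of the rest the smaller one is meant.

How it is judged:
By the outcome, as a careful person would: the job done as asked, in the order asked, and still so for the second after the job is handed in, while the arm keeps its last pose, push and grip.
It also fails if it takes over 51 s, if anything falls off the work surface, if the arm or the gripper's body presses on something with over 40 N, if the wrist force passes 120 N, or if a joint passes its speed limit or range.

## Working session

There is one attempt and no reset: what is moved stays moved. The work goes in short steps, Python scripts to look and compute and a shell command to move; the robot and the scene stay as the last step left them, time stands still between calls to the robot, and variables do not carry over. Pictures are saved under pics/ and viewed, at most 10 in all, crops included, and the job is handed in when it is done.

```bash
ls; mkdir -p pics; python3 - <<'E'
from rig import manip, optics
import cv2, numpy as np
s=manip.read_state(); print({k:np.round(v,3).tolist() for k,v in s.items()})
for n in("top","side","wrist"):
    m=optics.camera_model(n); print(n,np.round(m["mtx"],1).tolist(),np.round(m["extrinsics"],4).tolist())
    cv2.imwrite(f"pics/{n}0.png",optics.capture(n)[:,:,::-1])
E
```

```text
pics
{'time_s': 0.0, 'q': [-1.318, 0.469, -0.049, 1.534, 0.024, 1.141, -0.082], 'qvel': [-0.001, -0.001, -0.0, 0.002, -0.0, -0.001, 0.001], 'joint_efforts': [-0.001, -50.797, -0.081, -23.614, -0.061, 0.038, 0.0], 'position': [0.188, 0.648, 0.221], 'eef_rot': [-3.14, 0.0, 2.86], 'contact_force': [0.027, 0.537, -0.07], 'ft_torque': [-0.015, -0.023, -0.03], 'finger_force': 0.0, 'width': 0.998}
top [[569.1, 0.0, 313.5], [0.0, 569.1, 243.3], [0.0, 0.0, 1.0]] [[-0.0275, -0.9995, -0.0137, 0.0], [-0.9877, 0.0293, -0.1534, 0.5661], [0.1537, 0.0093, -0.9881, 1.0534], [0.0, 0.0, 0.0, 1.0]]
side [[441.9, 0.0, 317.0], [0.0, 441.9, 242.4], [0.0, 0.0, 1.0]] [[0.9982, -0.0598, -0.0069, -0.5272], [-0.0421, -0.6108, -0.7907, 0.0858], [0.0431, 0.7896, -0.6122, 0.9627], [0.0, 0.0, 0.0, 1.0]]
wrist [[344.3, 0.0, 324.7], [0.0, 344.3, 248.0], [0.0, 0.0, 1.0]] [[0.2781, 0.9605, -0.0014, -0.6731], [0.9292, -0.2687, 0.2537, -0.0309], [0.2433, -0.0719, -0.9673, 0.3886], [0.0, 0.0, 0.0, 1.0]]
```

View pics/top0.png

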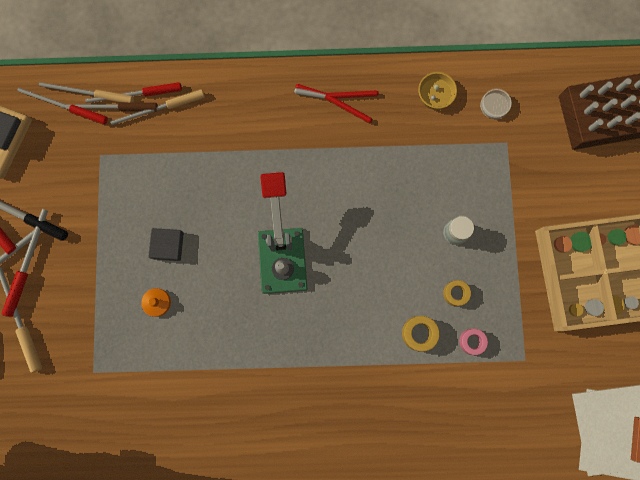

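View pics/side0.png

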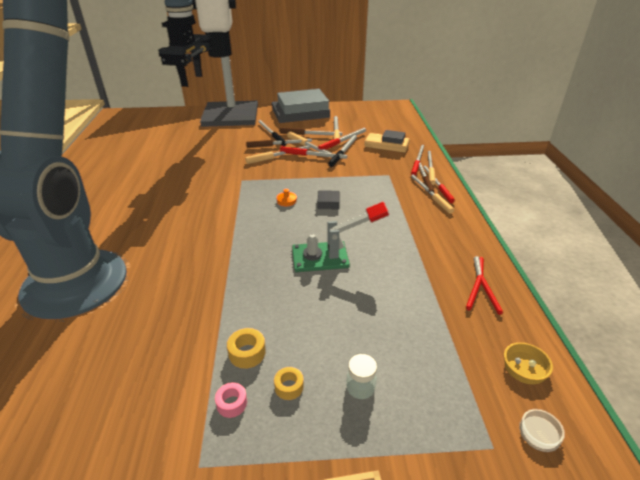

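Candidates for the bezel, in the top view: small brass ring (457,293), large brass ring (421,334) and pink ring (473,342). There is also the yellow bowl (437,91), which isn't a ring. By the description, it is the smaller non-pink ring at (457,293), seen at (289,383) in the side view. The jig is at (283,265) with its handle towards world +x (paddle at 273,185).

```bash
cat > h.py <<'E'
import numpy as np, cv2
from rig import manip, optics
def ray(m,p):
    E=m["extrinsics"];R=E[:3,:3];d=R.T@np.linalg.solve(m["mtx"],[p[0],p[1],1.]);return -R.T@E[:3,3],d/np.linalg.norm(d)
def plane(m,p,z):
    o,d=ray(m,p);return o+d*(z-o[2])/d[2]
def tri(rs):
    A=np.zeros((3,3));b=np.zeros(3)
    for o,d in rs:
        P=np.eye(3)-np.outer(d,d);A+=P;b+=P@o
    x=np.linalg.solve(A,b);return x,max(np.linalg.norm(np.cross(d,x-o)) for o,d in rs)
def blobs(im,lo,hi,roi=None,amin=60):
    k=cv2.inRange(cv2.cvtColor(im,cv2.COLOR_RGB2HSV),lo,hi)
    if roi: 
        z=np.zeros_like(k);x0,y0,x1,y1=roi;z[y0:y1,x0:x1]=k[y0:y1,x0:x1];k=z
    k=cv2.morphologyEx(k,cv2.MORPH_OPEN,np.ones((2,2),np.uint8))
    c=[cv2.convexHull(x) for x in cv2.findContours(k,0,cv2.CHAIN_APPROX_NONE)[0] if cv2.contourArea(x)>amin]
    return sorted(c,key=cv2.contourArea)[::-1]
def cen(c):
    M=cv2.moments(c);return np.array([M["m10"],M["m01"]])/M["m00"]
E
python3 - <<'E'
from h import *
T=cv2.imread("pics/top0.png")[:,:,::-1].copy();S=cv2.imread("pics/side0.png")[:,:,::-1].copy()
mt,ms=optics.camera_model("top"),optics.camera_model("side")
B=((15,130,60),(32,255,255));Rd=((0,180,60),(5,255,255));G=((60,80,20),(90,255,200))
for n,c,rt,rs in(("small",B,(440,275,475,312),(270,360,308,402)),("large",B,(395,310,445,355),(220,320,272,372)),("red",Rd,(255,165,295,205),(360,198,395,225)),("green",G,(250,220,315,300),(285,235,355,280))):
    a=blobs(T,*c,rt)[0];b=blobs(S,*c,rs)[0]
    x,e=tri([ray(mt,cen(a)),ray(ms,cen(b))])
    print(n,cen(a).round(1),cen(b).round(1),x.round(4),"err",round(e,4),"box",cv2.minAreaRect(a), "circ", plane(mt,cen(a),.012).round(4))
    if n=="green":
        q=cv2.boxPoints(cv2.minAreaRect(a));print([plane(mt,p,.012).round(4).tolist() for p in q])
crop=np.hstack([cv2.resize(T[215:375,380:500],(480,640)),cv2.resize(T[150:310,225:345],(480,640))])
crop=cv2.resize(crop,(800,533));cv2.imwrite("pics/crop.png",crop[:,:,::-1])
E
```

```text
small [457.7 293.7] [289.2 384. ] [ 0.4634 -0.2947  0.0099] err 0.0002 box ((457.5, 293.5), (25.0, 27.0), 90.0) circ [ 0.4631 -0.2942  0.012 ]
large [421.3 334.1] [246.8 348.6] [ 0.3876 -0.2187  0.014 ] err 0.0003 box ((421.0, 334.0), (34.0, 36.0), 90.0) circ [ 0.3873 -0.2191  0.012 ]
red [273.9 185.5] [377.8 212.4] [0.6644 0.0526 0.1148] err 0.0003 box ((273.85247802734375, 185.37705993652344), (23.177148818969727, 23.720361709594727), 84.80557250976562) circ [0.6912 0.0607 0.012 ]
green [282.9 261.3] [320.  257.8] [ 0.538   0.0463 -0.0009] err 0.0003 box ((282.7882080078125, 261.2470397949219), (61.970767974853516, 45.09754180908203), 85.60128784179688) circ [0.5367 0.0455 0.012 ]
[[0.5967, 0.0942, 0.012], [0.601, 0.0044, 0.012], [0.4778, -0.0019, 0.012], [0.4735, 0.0864, 0.012]]
```

View pics/crop.png

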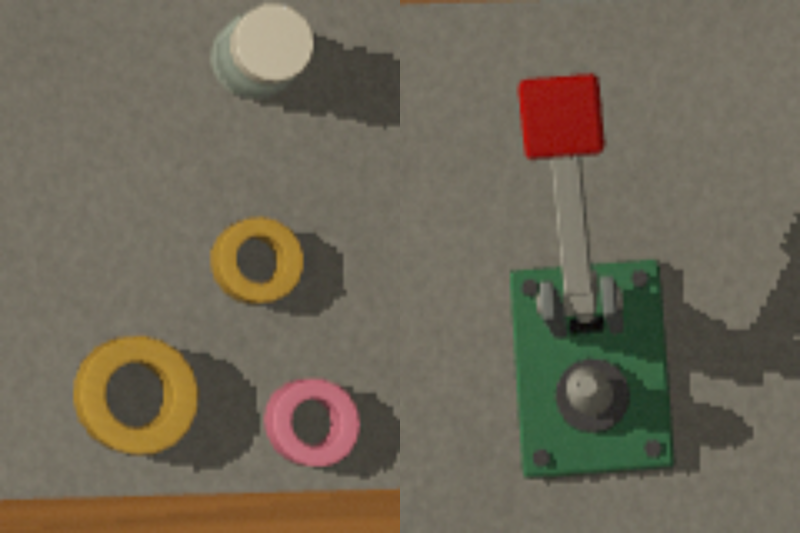

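The crop confirms it: the small brass ring at (257,260) in the crop has clearly a smaller diameter than the large one at (135,395), and the pink ring is separate. The jig yaw is about 183°. I turn the tool to match the jig and go round towards the ring.

```bash
python3 -m crank '[[[1,0,0,0,0,0,-6.45],[1,0,0,0,0,0,-6.45],[1,0,0,0,0,0,-6.45],[1,-0.6,-0.87,0,0,0,0],[1,-0.6,-0.87,0,0,0,0],[1,-0.6,-0.87,0,0,0,0],[1,-0.6,-0.87,0,0,0,0],[1,-0.6,-0.87,0,0,0,0],[1,-0.6,-0.87,0,0,0,0],[1,-0.6,-0.87,0,0,0,0]]]'
python3 -m crank '[[[1,-0.6,-0.87,0,0,0,0],[1,-0.6,-0.87,0,0,0,0],[1,-0.6,-0.87,0,0,0,0],[1,-0.6,-0.87,0,0,0,0],[1,-0.6,-0.87,0,0,0,0],[1,-0.6,-0.87,0,0,0,0],[1,-0.6,-0.87,0,0,0,0],[1,0,-1,0,0,0,0],[1,0,-1,0,0,0,0],[1,0,-1,0,0,0,0]]]'
```

```text
time_s: 0.98
position: [0.3244, 0.4715, 0.2223]
eef_rot: [-3.141, -0.0, -3.086]
contact_force: [1.1, 0.1, 0.7]
width: 1.003
finger_force: 0.0
time_s: 1.82
position: [0.4647, 0.2062, 0.2222]
eef_rot: [-3.141, -0.001, -3.086]
contact_force: [0.1, 0.7, 0.9]
width: 1.001
finger_force: 0.0
```

```bash
python3 -m crank '[[[1,0.03,-1,0,0,0,0],[1,0.03,-1,0,0,0,0],[1,0.03,-1,0,0,0,0],[1,0.03,-1,0,0,0,0],[1,0.03,-1,0,0,0,0],[1,0,0,0,0,0,0],[1,0,0,0,0,0,0],[1,0,0,0,0,0,0],[1,0,0,0,0,0,0],[1,0,0,0,0,0,0]]]'
python3 - <<'E'
from h import *
import pickle
m=optics.camera_model("wrist");im=optics.capture("wrist")
pickle.dump((m,im),open("w1.pkl","wb"));cv2.imwrite("pics/w1.png",im[:,:,::-1])
print(ray(m,(324,248)))
E
```

```text
time_s: 2.65
position: [0.4685, 0.0592, 0.2224]
eef_rot: [3.141, -0.0, -3.083]
contact_force: [-0.3, -0.2, 0.4]
width: 1.0
finger_force: 0.0
(array([0.39973982, 0.05402498, 0.3836123 ]), array([ 0.25312966,  0.01313675, -0.96734316]))
```

View pics/w1.png

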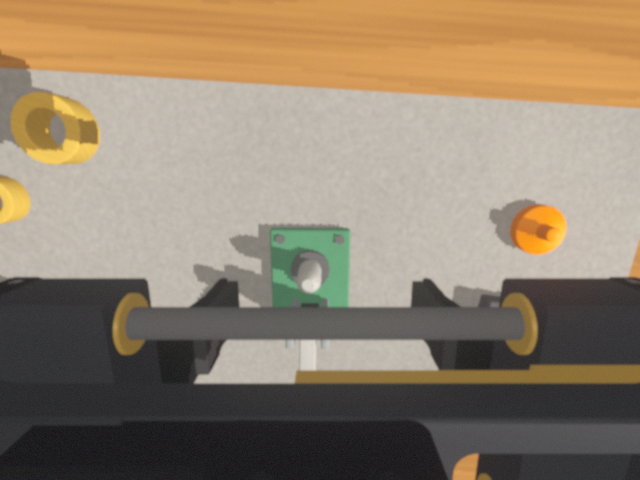

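The wrist picture shows the jig base around (310,265), with the post top near (311,285) and the buff at (538,230). The rings are at left: the large one at (55,130) and the small one at (10,200). I'll enlarge the post in all three views to locate its top.

```bash
python3 - <<'E'
from h import *
import pickle
m,im=pickle.load(open("w1.pkl","rb"))
T=cv2.imread("pics/top0.png");S=cv2.imread("pics/side0.png")
f=lambda I,x,y:cv2.resize(I[y:y+40,x:x+26],(260,400),interpolation=cv2.INTER_CUBIC)
c=np.hstack([f(im[:,:,::-1],298,254),f(T,270,245),f(S,300,230)])
cv2.imwrite("pics/posts.png",c)
E
```

```text
(no output)
```

View pics/posts.png

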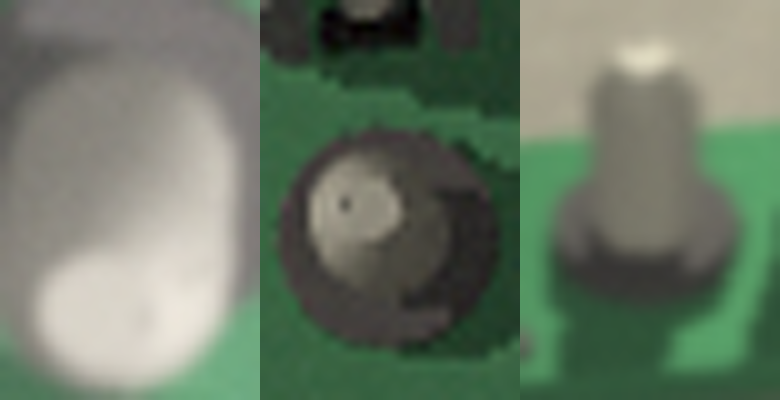

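```bash
python3 - <<'E'
from h import *
import pickle
m,im=pickle.load(open("w1.pkl","rb"))
mt,ms=optics.camera_model("top"),optics.camera_model("side")
print("disc top view",plane(mt,(282.3,268.3),.018))
r={"w":ray(m,(312.,285.)),"t":ray(mt,(281.,265.1)),"s":ray(ms,(312.,235.5))}
for a in("wt","ws","ts","wts"): print(a,tri([r[k] for k in a]))
for z in(.066,): print(plane(m,(312,285),z),plane(mt,(281.,265.1),z),plane(ms,(312,235.5),z))
g=blobs(im,(60,80,20),(90,255,255),(240,210,380,300))
a=g[0]; print(cv2.minAreaRect(a)); 
# base left/right edges in wrist picture
pts=a[:,0].astype(float)
def edge(sel): 
    v=cv2.fitLine(np.float32(sel),cv2.DIST_L2,0,.01,.01).ravel();p=v[2:];return [plane(m,p+v[:2]*s,.012) for s in(-25,25)]
k=cv2.inRange(cv2.cvtColor(im,cv2.COLOR_RGB2HSV),(60,80,20),(90,255,255))
L=[];R=[]
for y in range(238,296,3):
    xs=np.where(k[y,255:365])[0]+255
    L.append((xs[0]-.5,y));R.append((xs[-1]+.5,y))
for s in(L,R):
    p,q=edge(s);d=p-q;d=d*np.sign(d[0]);print("edge",p.round(4),q.round(4),np.degrees(np.arctan2(d[1],d[0])))
C=[]
for x in range(276,346,4):
    ys=np.where(k[215:250,x])[0]+215;C.append((x,ys[0]-.5))
p,q=edge(C);print("front",p.round(4),q.round(4))
E
```

```text
disc top view [0.52207245 0.04658963 0.018     ]
wt (array([0.52428344, 0.04750947, 0.05639907]), np.float64(0.0011481896704438994))
ws (array([0.52107577, 0.04849989, 0.06319103]), np.float64(0.0009648575828314636))
ts (array([0.52148789, 0.04574805, 0.06498535]), np.float64(0.0014100456397514165))
wts (array([0.52168918, 0.04730481, 0.0637191 ]), np.float64(0.0019468005020218762))
[0.52101039 0.04875472 0.066     ] [0.522786   0.04576162 0.066     ] [0.52002596 0.04409743 0.066     ]
((310.9999694824219, 265.5), (75.99998474121094, 68.99998474121094), 0.0)
edge [0.4929 0.0007 0.012 ] [0.5522 0.0037 0.012 ] 2.8622710133776206
edge [0.5472 0.0889 0.012 ] [0.488  0.0857 0.012 ] 3.07786550994446
front [0.4784 0.015  0.012 ] [0.4754 0.0699 0.012 ]
```

```bash
python3 -m crank '[[[1,0.07,-1,0,0,0,0],[1,0.07,-1,0,0,0,0],[1,0.07,-1,0,0,0,0],[1,0.07,-1,0,0,0,0],[1,0.07,-1,0,0,0,0],[1,0.07,-1,0,0,0,0],[1,0.07,-1,0,0,0,0],[1,0.07,-1,0,0,0,0],[1,0.07,-1,0,0,0,0],[1,0.07,-1,0,0,0,0]]]'
python3 -m crank '[[[1,0.07,-0.9,0,0,0,0],[1,0.07,-0.9,0,0,0,0],[1,0,0,1,0,0,0],[1,0,0,1,0,0,0],[1,0,0,0,0,0,0],[1,0,0,0,0,0,0],[1,0,0,0,0,0,0],[1,0,0,0,0,0,0],[1,0,0,0,0,0,0],[1,0,0,0,0,0,0]]]'
cat > ring.py <<'E'
from h import *
import sys,json
s=manip.read_state();m=optics.camera_model("wrist");im=optics.capture("wrist");cv2.imwrite("pics/%s.png"%sys.argv[1],im[:,:,::-1])
B=((15,130,60),(32,255,255))
for a in blobs(im,*B,None,300)[:5]:
    print(cen(a).round(1),cv2.boundingRect(a),plane(m,cen(a),.012).round(4))
T=optics.capture("top");mt=optics.camera_model("top")
print(s["position"],s["eef_rot"])
E
python3 ring.py w2
```

```text
time_s: 3.53
position: [0.4647, -0.2435, 0.2225]
eef_rot: [3.141, 0.0, -3.084]
contact_force: [1.5, 0.1, -0.4]
width: 1.0
finger_force: 0.0
time_s: 4.37
position: [0.464, -0.2972, 0.1638]
eef_rot: [-3.141, 0.002, -3.085]
contact_force: [0.8, -0.1, -0.3]
width: 1.002
finger_force: 0.0
[299.5 112.1] (0, 0, 640, 308) [ 0.3592 -0.3258  0.012 ]
[425.2 154.1] (383, 114, 85, 81) [ 0.3875 -0.2145  0.012 ]
[487.1 375.9] (298, 366, 342, 19) [ 0.6056 -0.1209  0.012 ]
[329.7 235.4] (304, 209, 53, 54) [ 0.4651 -0.2936  0.012 ]
[130.8 324.3] (114, 294, 35, 62) [ 0.5672 -0.4867  0.012 ]
[ 0.46403366 -0.29720405  0.16382453] [-3.14067743e+00  2.24882446e-03 -3.08511552e+00]
```

View pics/w2.png

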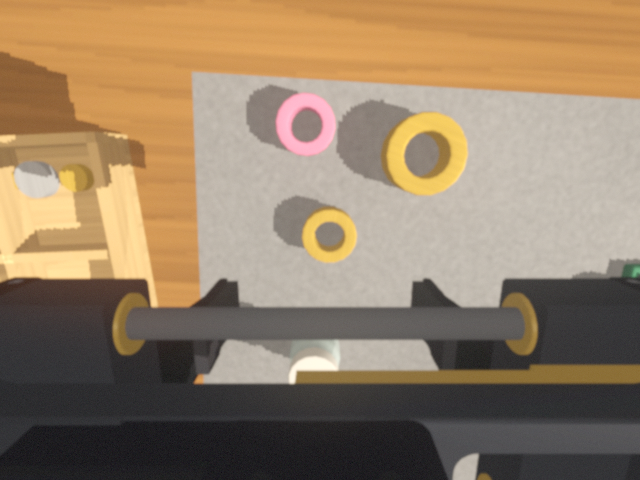

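The wrist view shows the small brass ring at (330,235), between the fingers in y. The pink ring is at (306,125), the large one at (425,154) and the jar at (315,360), all clear of the fingers. I descend and grip.

```bash
python3 -m crank '[[[1,0,0.1,0.75,0,0,0],[1,0,0,0.75,0,0,0],[1,0,0,0.75,0,0,0],[1,0,0,0.75,0,0,0],[1,0,0,0.75,0,0,0],[1,0,0,0.75,0,0,0],[1,0,0,0.75,0,0,0],[1,0,0,0,0,0,0],[1,0,0,0,0,0,0],[1,0,0,0,0,0,0]]]' 30
python3 -m crank '[[[0,0,0,0,0,0,0],[0,0,0,0,0,0,0],[0,0,0,0,0,0,0],[0,0,0,0,0,0,0],[0,0,0,0,0,0,0],[0,0,0,0,0,0,0],[0,0,0,0,0,0,0],[0,0,0,0,0,0,0],[0,0,0,0,0,0,0],[0,0,0,0,0,0,0]]]' 30
```

```text
time_s: 5.3
position: [0.4637, -0.2946, 0.006]
eef_rot: [-3.141, 0.001, -3.086]
contact_force: [0.5, -0.2, 0.3]
width: 1.002
finger_force: 0.0
time_s: 6.13
position: [0.4631, -0.294, 0.0051]
eef_rot: [3.141, -0.0, -3.086]
contact_force: [-1.1, -0.3, 2.8]
width: 0.566
finger_force: 30.0
```

```bash
python3 -m crank '[[[0,0,0,-1,0,0,0],[0,0,0,-1,0,0,0],[0,0,0,-1,0,0,0],[0,0,0,-1,0,0,0],[0,-0.23,1,0,0,0,0],[0,-0.23,1,0,0,0,0],[0,-0.23,1,0,0,0,0],[0,-0.23,1,0,0,0,0],[0,-0.23,1,0,0,0,0],[0,-0.23,1,0,0,0,0]]]' 30
python3 -m crank '[[[0,-0.2,0.86,0,0,0,0],[0,-0.2,0.86,0,0,0,0],[0,-0.2,0.86,0,0,0,0],[0,-0.2,0.86,0,0,0,0],[0,-0.2,0.86,0,0,0,0],[0,-0.2,0.86,0,0,0,0],[0,0,0,0,0,0,0],[0,0,0,0,0,0,0],[0,0,0,0,0,0,0],[0,0,0,0,0,0,0]]]' 30
python3 - <<'E'
from h import *
import pickle
s=manip.read_state();print(s["position"],s["eef_rot"])
D={n:(optics.camera_model(n),optics.capture(n)) for n in("wrist","top","side")}
pickle.dump((s,D),open("d3.pkl","wb"))
W=D["wrist"][1][180:340,240:400,::-1];S=D["side"][1][150:310,240:400,::-1]
cv2.imwrite("pics/p3.png",np.hstack([cv2.resize(x,(400,400),interpolation=cv2.INTER_CUBIC) for x in(W,S)]))
E
```

```text
time_s: 6.97
position: [0.4938, -0.1105, 0.1245]
eef_rot: [3.141, -0.001, -3.086]
contact_force: [-0.0, -0.4, -2.3]
width: 0.57
finger_force: 30.0
time_s: 7.8
position: [0.5212, 0.0431, 0.1247]
eef_rot: [-3.141, -0.001, -3.088]
contact_force: [0.2, -0.4, -2.0]
width: 0.569
finger_force: 30.0
[0.52117649 0.0431211  0.1246995 ] [-3.14092277e+00 -8.57249191e-04 -3.08764695e+00]
```

View pics/p3.png

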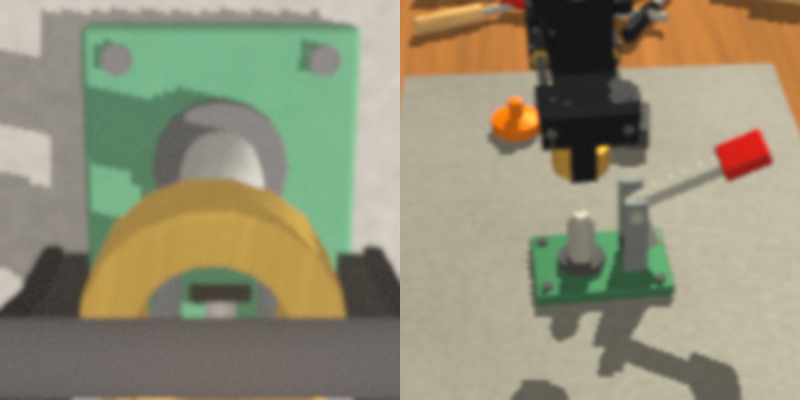

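Wrist crop (left): the ring spans columns 80–346 of the crop, and the seat disc spans 153–288 with its top edge at row 100. The post is visible at (221,160). In the side crop the ring sits in the fingers at (580,160), above the post at (580,235).

```bash
python3 - <<'E'
from h import *
import pickle
s,D=pickle.load(open("d3.pkl","rb"));m,im=D["wrist"];ms,S=D["side"];mt,_=D["top"]
P=lambda x,y:(240+x/2.5-.3,180+y/2.5-.3)
# disc: far edge facing base at row 100, widest columns at 153/288 (rim, z=.02)
w=plane(m,P(153,168),.02);e=plane(m,P(288,168),.02);n=plane(m,P(221,100),.02)
print("disc",w,e,"mid",(w+e)/2,"diam",np.linalg.norm(w-e),"near edge+22",n+[.022,.0012,0])
hsv=cv2.cvtColor(im,cv2.COLOR_RGB2HSV);k=cv2.inRange(hsv,(60,70,20),(95,255,255))
L=[];R=[]
for y in range(194,270,3):
    xs=np.where(k[y,255:395])[0]+255;L.append((xs[0]-.5,y));R.append((xs[-1]+.5,y))
L=[plane(m,p,.012) for p in L];R=[plane(m,p,.012) for p in R]
for q in(L,R):
    f=np.polyfit([p[0] for p in q],[p[1] for p in q],1);print("edge y at .5215",np.polyval(f,.5215),"deg",np.degrees(np.arctan(f[0])))
F=[]
for x in range(282,376,4):
    ys=np.where(k[180:220,x])[0]+180
    if len(ys):F.append(plane(m,(x,ys[0]-.5),.012))
F=np.array(F);f=np.polyfit(F[:,1],F[:,0],1);print("front x at y=.045",np.polyval(f,.045),"+.045")
# ring outline & post in side view
k=cv2.inRange(hsv,(15,110,50),(32,255,255))
rows={y:(lambda xs:(xs[0],xs[-1],xs.mean()))(np.where(k[y,265:390])[0]+265) for y in range(254,306,6) if k[y,265:390].any()};print(rows)
zr=.12+.024-.0
for y in(290,300):
    if y in rows or True:
        xs=np.where(k[y,265:390])[0]+265;print("ring edges",plane(m,(xs[0]-.5,y),.132),plane(m,(xs[-1]+.5,y),.132))
ks=np.where(k[:,325])[0];print("ring near edge rows",ks[:3]); print(plane(m,(325,ks[ks>245][0]),.1435),plane(m,(325,ks[ks>245][0]),.1195))
# side view: post columns/top, ring columns
g=cv2.cvtColor(S,cv2.COLOR_RGB2HSV);kr=cv2.inRange(g,(12,120,60),(32,255,255));ys,xs=np.where(kr[195:225,295:330]);print("ring side px",xs.min()+295,xs.max()+295,ys.min()+195,ys.max()+195)
for y in(236,240,244,248): print(y,S[y,300:326].tolist()[::1] and [int(v) for v in g[y,300:328,1]])
E
```

```text
disc [0.5219658  0.02299365 0.02      ] [0.5196412  0.06601154 0.02      ] mid [0.5208035 0.0445026 0.02     ] diam 0.04308065265080835 near edge+22 [0.52087258 0.04462681 0.02      ]
edge y at .5215 0.0010774106022194418 deg 2.702441444140283
edge y at .5215 0.08771439386160962 deg 2.837279553477571
front x at y=.045 0.4764772636238984 +.045
{254: (np.int64(308), np.int64(337), np.float64(322.5)), 260: (np.int64(297), np.int64(352), np.float64(324.5)), 266: (np.int64(290), np.int64(360), np.float64(325.0)), 272: (np.int64(285), np.int64(364), np.float64(324.5)), 278: (np.int64(282), np.int64(368), np.float64(325.0)), 284: (np.int64(278), np.int64(370), np.float64(324.0)), 290: (np.int64(275), np.int64(374), np.float64(324.74626865671644)), 296: (np.int64(273), np.int64(376), np.float64(324.5)), 302: (np.int64(271), np.int64(378), np.float64(324.0181818181818))}
ring edges [0.5146083  0.01767469 0.132     ] [0.51202788 0.06534816 0.132     ]
ring edges [0.51982713 0.01632017 0.132     ] [0.51706919 0.06725338 0.132     ]
ring near edge rows [252 253 254]
[0.49138009 0.04056289 0.1435    ] [0.49794078 0.04092406 0.1195    ]
ring side px 295 323 195 220
236 [37, 38, 38, 39, 37, 37, 39, 39, 37, 36, 36, 36, 35, 37, 36, 38, 39, 39, 39, 39, 37, 37, 38, 39, 39, 38, 36, 30]
240 [39, 38, 38, 37, 37, 39, 37, 33, 32, 33, 34, 35, 33, 35, 32, 32, 32, 35, 38, 37, 37, 37, 37, 39, 39, 38, 37, 29]
244 [69, 74, 75, 82, 86, 85, 70, 49, 32, 32, 33, 35, 34, 32, 32, 31, 31, 48, 83, 106, 109, 113, 113, 113, 113, 112, 106, 90]
248 [114, 114, 113, 107, 90, 61, 35, 27, 32, 32, 33, 34, 34, 34, 34, 31, 32, 28, 32, 49, 80, 101, 111, 113, 115, 113, 109, 97]
```

Relative to the jig seen by the same camera, the ring needs about −1.5 mm in x and +2 mm in y. I correct that and lower to just above the post top.

```bash
python3 -m crank '[[[0,0.05,0.07,0.33,0,0,0],[0,0,0,0.33,0,0,0],[0,0,0,0.33,0,0,0],[0,0,0,0.33,0,0,0],[0,0,0,0.33,0,0,0],[0,0,0,0,0,0,0],[0,0,0,0,0,0,0],[0,0,0,0,0,0,0],[0,0,0,0,0,0,0],[0,0,0,0,0,0,0]]]' 30
python3 - <<'E'
from h import *
im=optics.capture("wrist");S=optics.capture("side")
W=im[180:340,240:400,::-1];S=S[170:270,260:360,::-1]
cv2.imwrite("pics/p4.png",np.hstack([cv2.resize(x,(400,400),interpolation=cv2.INTER_CUBIC) for x in(W,S)]))
E
```

```text
time_s: 8.78
position: [0.5205, 0.0466, 0.076]
eef_rot: [3.141, 0.001, -3.086]
contact_force: [-0.4, -0.8, -3.0]
width: 0.569
finger_force: 30.0
```

View pics/p4.png

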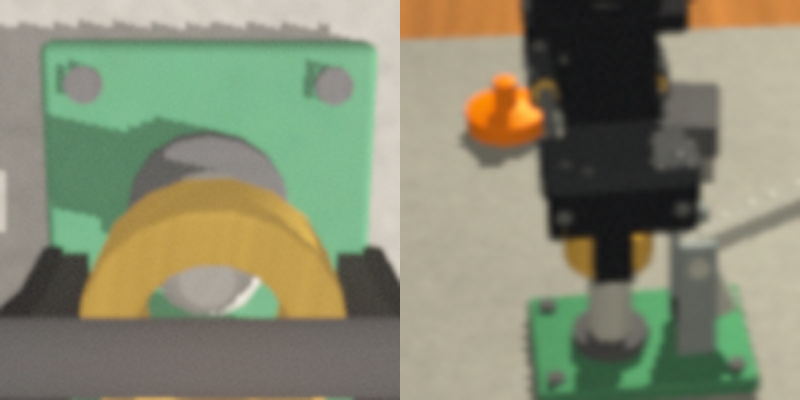

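Through the bore, the post top shows at (211,290) in the crop, against a bore centre of about column 213. The ring needs about 1 mm towards −y, then it can go onto the taper slowly.

```bash
python3 -m crank '[[[0,0.02,-0.03,0,0,0,0],[0,0,0,0.1,0,0,0],[0,0,0,0.1,0,0,0],[0,0,0,0.1,0,0,0],[0,0,0,0.1,0,0,0],[0,0,0,0.1,0,0,0],[0,0,0,0.1,0,0,0],[0,0,0,0.1,0,0,0],[0,0,0,0,0,0,0],[0,0,0,0,0,0,0]]]' 30
```

```text
time_s: 9.72
position: [0.5194, 0.0456, 0.0543]
eef_rot: [-3.142, -0.0, -3.086]
contact_force: [-0.0, 0.4, -2.2]
width: 0.574
finger_force: 30.0
```

No contact force, and the ring is past the taper. I continue to the seat.

```bash
python3 -m crank '[[[0,0,0,0.12,0,0,0],[0,0,0,0.12,0,0,0],[0,0,0,0.12,0,0,0],[0,0,0,0.12,0,0,0],[0,0,0,0.12,0,0,0],[0,0,0,0.12,0,0,0],[0,0,0,0.12,0,0,0],[0,0,0,0.05,0,0,0],[0,0,0,0.05,0,0,0],[0,0,0,0,0,0,0]]]' 30
```

```text
time_s: 10.55
position: [0.5193, 0.0456, 0.026]
eef_rot: [3.142, -0.001, -3.086]
contact_force: [-0.1, 0.5, -2.1]
width: 0.57
finger_force: 30.0
```

```bash
python3 -m crank '[[[0,0,0,0.03,0,0,0],[0,0,0,0.03,0,0,0],[0,0,0,0,0,0,0],[0,0,0,0,0,0,0],[0,0,0,0,0,0,0],[0,0,0,0,0,0,0],[0,0,0,0,0,0,0],[0,0,0,0,0,0,0],[0,0,0,0,0,0,0],[0,0,0,0,0,0,0]]]' 30
```

```text
time_s: 11.38
position: [0.5197, 0.0456, 0.0251]
eef_rot: [3.141, 0.001, -3.086]
contact_force: [-1.8, -0.5, 5.4]
width: 0.571
finger_force: 30.0
```

Contact at seat height (push about 7.5 N). I release and rise.

```bash
python3 -m crank '[[[0.9,0,0,0,0,0,0],[0.9,0,0,0,0,0,0],[0.9,0,0,0,0,0,0],[0.9,0,0,0,0,0,0],[0.9,0,0,0,0,0,0],[0.9,0,0,0,0,0,0],[0.9,0,0,-0.5,0,0,0],[0.9,0,0,-1,0,0,0],[0.9,0,0,-1,0,0,0],[0.9,0,0,-1,0,0,0]]]' 30
python3 -m crank '[[[0,0,0,-1,0,0,0],[0,0,0,-1,0,0,0],[0,0,0,-1,0,0,0],[0,0,0,-0.5,0,0,0],[0,0,0,0,0,0,0],[0,0,0,0,0,0,0],[0,0,0,0,0,0,0],[0,0,0,0,0,0,0],[0,0,0,0,0,0,0],[0,0,0,0,0,0,0]]]' 40
python3 - <<'E'
from h import *
im=optics.capture("wrist");S=optics.capture("side")
m=optics.camera_model("wrist");ms=optics.camera_model("side");mt=optics.camera_model("top");T=optics.capture("top")
a=blobs(im,(15,110,50),(32,255,255),(270,170,380,300),100)[0]
b=blobs(S,(15,110,50),(32,255,255),(290,220,330,275),15)[0]
print(cen(a),cen(b),tri([ray(m,cen(a)),ray(ms,cen(b))]),plane(m,cen(a),.032))
r=[blobs(S,(0,180,60),(5,255,255),(340,180,420,240))];print("red side",[ (cen(x),len(x)) for x in r[0]])
W=im[180:340,240:400,::-1];S=S[190:290,290:390,::-1]
cv2.imwrite("pics/p5.png",np.hstack([cv2.resize(x,(400,400),interpolation=cv2.INTER_CUBIC) for x in(W,S)]))
E
```

```text
time_s: 12.22
position: [0.519, 0.0454, 0.1304]
eef_rot: [-3.141, -0.001, -3.086]
contact_force: [-0.1, -0.3, 0.0]
width: 0.901
finger_force: 0.0
time_s: 13.05
position: [0.519, 0.0455, 0.2335]
eef_rot: [-3.141, -0.002, -3.086]
contact_force: [0.1, -0.8, 0.1]
width: 0.221
finger_force: 0.0
[325.79608728 227.78207299] [312.54242003 249.08344924] (array([0.52227707, 0.04571598, 0.02657974]), np.float64(0.00153426327489019)) [0.52275365 0.04582094 0.032     ]
red side [(array([377.84042553, 212.44539007]), 15)]
```

View pics/p5.png

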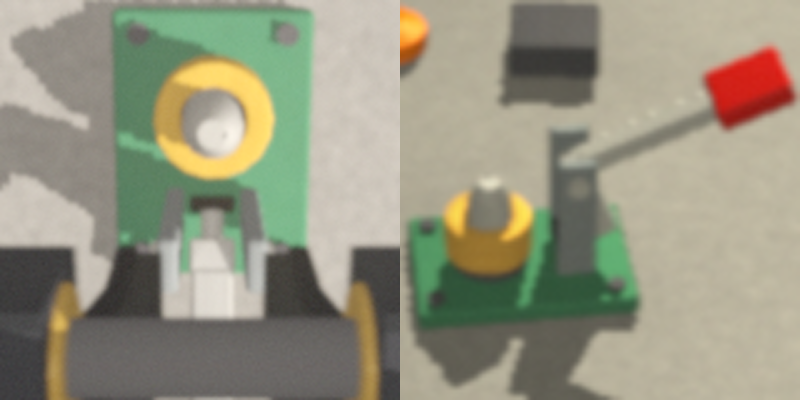

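The ring lies flat on the seat around the post: (213,118) in the wrist crop, (487,235) in the side crop. The handle is still at rest, with its red paddle at (748,88). I move over the paddle with the fingers shut.

```bash
python3 -m crank '[[[0,-0.95,0,0,0,0,0],[0,-0.95,0,0,0,0,0],[0,-0.95,0,0,0,0,0],[0,-0.95,0,0,0,0,0],[0,-0.95,0,0,0,0,0],[0,0,0,0.8,0,0,0],[0,0,0,0.8,0,0,0],[0,0,0,0.8,0,0,0],[0,0,0,0.7,0,0,0],[0,0,0,0,0,0,0]]]' 40
python3 - <<'E'
from h import *
S=optics.capture("side")
cv2.imwrite("pics/p6.png",cv2.resize(S[140:290,290:440,::-1],(600,600),interpolation=cv2.INTER_CUBIC))
E
```

```text
time_s: 14.03
position: [0.6585, 0.0536, 0.1363]
eef_rot: [-3.141, -0.009, -3.085]
contact_force: [-1.4, 0.5, -0.8]
width: 0.005
finger_force: 0.0
```

View pics/p6.png

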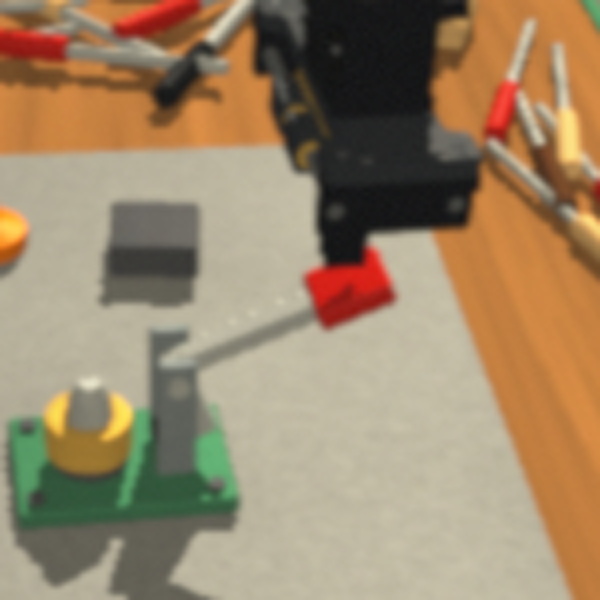

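The shut fingers are just above the paddle (fingertip at (345,255), paddle at (350,290)). I press down along the arc.

```bash
python3 -m crank '[[[0,-0.04,0,0.12,0,0,0],[0,-0.04,0,0.12,0,0,0],[0,-0.04,0,0.12,0,0,0],[0,-0.04,0,0.12,0,0,0],[0,-0.04,0,0.12,0,0,0],[0,-0.04,0,0.12,0,0,0],[0,-0.04,0,0.12,0,0,0],[0,-0.04,0,0.12,0,0,0],[0,-0.04,0,0.12,0,0,0],[0,0,0,0,0,0,0]]]' 40
```

```text
time_s: 14.92
position: [0.6729, 0.0542, 0.1086]
eef_rot: [-3.142, 0.0, -3.086]
contact_force: [0.9, -0.2, 4.8]
width: 0.007
finger_force: 2.0
```

```bash
python3 -m crank '[[[0,-0.01,-0.01,0.1,0,0,0],[0,-0.01,-0.01,0.1,0,0,0],[0,-0.01,-0.01,0.1,0,0,0],[0,0,-0.01,0.1,0,0,0],[0,0,-0.01,0.1,0,0,0],[0,0,0,0.1,0,0,0],[0,0,0,0.1,0,0,0],[0,0,0,0.05,0,0,0],[0,0,0,0,0,0,0],[0,0,0,0,0,0,0]]]' 40
python3 - <<'E'
from h import *
S=optics.capture("side");T=optics.capture("top");ms=optics.camera_model("side");mt=optics.camera_model("top")
for c in blobs(S,(0,180,60),(6,255,255),(340,180,430,260),30): print("side",cen(c),cv2.boundingRect(c),cv2.minAreaRect(c),cv2.approxPolyDP(c,2,True)[:,0].tolist())
b=blobs(S,(15,110,50),(32,255,255),(290,220,330,275),15)[0];print("ring",cen(b))
E
```

```text
time_s: 15.75
position: [0.6759, 0.0539, 0.0881]
eef_rot: [3.14, 0.006, -3.085]
contact_force: [4.3, 1.9, 8.0]
width: 0.005
finger_force: 3.9
side [380.55022831 227.75684932] (373, 221, 18, 13) ((381.22955322265625, 226.5246124267578), (11.950716972351074, 17.020719528198242), 84.80557250976562) [[373, 226], [377, 221], [387, 225], [390, 231], [375, 233]]
ring [312.73712737 249.06278229]
```

```bash
python3 -m crank '[[[0,0,0,0.05,0,0,0],[0,0,0,0.05,0,0,0],[0,0,0,0.03,0,0,0],[0,0,0,0,0,0,0],[0,0,0,0,0,0,0],[0,0,0,0,0,0,0],[0,0,0,0,0,0,0],[0,0,0,0,0,0,0],[0,0,0,0,0,0,0],[0,0,0,0,0,0,0]]]' 40
cat > lev.py <<'E'
from h import *
S=optics.capture("side");ms=optics.camera_model("side");E=ms["extrinsics"]
k=cv2.inRange(cv2.cvtColor(S,cv2.COLOR_RGB2HSV),(0,150,40),(8,255,255))
e=[(x,np.where(k[205:250,x])[0].max()+205+.5) for x in range(374,392) if k[205:250,x].any()]
f=cv2.fitLine(np.float32(e[2:-3]),cv2.DIST_L2,0,.01,.01).ravel()
print("bottom edge",e,"slope",f[1]/f[0])
c,s=np.cos(np.radians(2.95)),np.sin(np.radians(2.95))
for a in(.3,.35,.4,.45):
    o=[]
    for u in(83,127):
        v=-5.;t=.4-a;x=47+u*np.cos(t)-v*np.sin(t);z=75+u*np.sin(t)+v*np.cos(t)
        w=np.array([.5213+(x*c+22*s)/1e3,.045+(x*s-22*c)/1e3,z/1e3]);q=ms["mtx"]@(E[:3,:3]@w+E[:3,3]);o.append(q[:2]/q[2])
    print(a,np.round(o,1).tolist(),"slope",round((o[1]-o[0])[1]/(o[1]-o[0])[0],3))
E
python3 lev.py
```

```text
time_s: 16.68
position: [0.6763, 0.054, 0.0848]
eef_rot: [3.14, 0.006, -3.085]
contact_force: [3.5, 1.7, 8.8]
width: 0.01
finger_force: 4.8
bottom edge [(374, np.float64(233.5)), (375, np.float64(233.5)), (376, np.float64(233.5)), (377, np.float64(233.5)), (378, np.float64(233.5)), (379, np.float64(233.5)), (380, np.float64(233.5)), (381, np.float64(233.5)), (382, np.float64(233.5)), (383, np.float64(232.5)), (384, np.float64(232.5)), (385, np.float64(232.5)), (386, np.float64(232.5)), (387, np.float64(232.5)), (388, np.float64(232.5)), (389, np.float64(232.5)), (390, np.float64(230.5))] slope -0.12303458
0.3 [[372.7, 232.4], [392.5, 229.4]] slope -0.154
0.35 [[372.6, 233.9], [392.3, 231.7]] slope -0.114
0.4 [[372.4, 235.5], [392.0, 234.0]] slope -0.073
0.45 [[372.1, 237.0], [391.5, 236.3]] slope -0.033
```

```bash
python3 - <<'E'
from h import *
ms=optics.camera_model("side");E=ms["extrinsics"]
S=cv2.imread("pics/side0.png")[:,:,::-1].copy()
k=cv2.inRange(cv2.cvtColor(S,cv2.COLOR_RGB2HSV),(0,150,40),(8,255,255))
e=[(x,np.where(k[195:230,x])[0].max()+195.5) for x in range(368,390)];print(e)
c,s=np.cos(np.radians(2.95)),np.sin(np.radians(2.95));a=0
for v in(-5,9):
  for u in(83,127):
    t=.4;x=47+u*np.cos(t)-v*np.sin(t);z=75+u*np.sin(t)+v*np.cos(t)
    w=np.array([.5213+(x*c+22*s)/1e3,.045+(x*s-22*c)/1e3,z/1e3]);q=ms["mtx"]@(E[:3,:3]@w+E[:3,3]);print(v,u,q[:2]/q[2])
E
```

```text
Traceback (most recent call last):
ValueError: zero-size array to reduction operation maximum which has no identity
```

```bash
python3 - <<'E'
from h import *
ms=optics.camera_model("side");E=ms["extrinsics"]
S=cv2.imread("pics/side0.png")[:,:,::-1].copy()
k=cv2.inRange(cv2.cvtColor(S,cv2.COLOR_RGB2HSV),(0,150,40),(8,255,255))
e=[(x,float(np.where(k[195:230,x])[0].max()+195.5)) for x in range(362,395) if k[195:230,x].any()];print(e)
c,s=np.cos(np.radians(2.95)),np.sin(np.radians(2.95));a=0
for v in(-5,9):
  for u in(83,127):
    t=.4;x=47+u*np.cos(t)-v*np.sin(t);z=75+u*np.sin(t)+v*np.cos(t)
    w=np.array([.5213+(x*c+22*s)/1e3,.045+(x*s-22*c)/1e3,z/1e3]);q=ms["mtx"]@(E[:3,:3]@w+E[:3,3]);print(v,u,q[:2]/q[2])
E
```

```text
[(367, 212.5), (368, 214.5), (369, 218.5), (370, 219.5), (371, 220.5), (372, 221.5), (373, 220.5), (374, 220.5), (375, 219.5), (376, 219.5), (377, 219.5), (378, 218.5), (379, 218.5), (380, 217.5), (381, 217.5), (382, 216.5), (383, 216.5), (384, 216.5), (385, 215.5), (386, 215.5), (387, 214.5)]
-5 83 [371.34133236 223.45522782]
-5 127 [390.55043177 215.57613344]
9 83 [369.2406941  218.69544364]
9 127 [388.60530129 210.70991846]
```

Corrected by its own bias at rest (about −2 px), the side view gives about 0.40 rad. That agrees with the fingertip height of 84.8 mm and a push of about 9 N. The handle is level and the hold is steady, so I hand in.

```bash
python3 - <<'E'
from h import *
s=manip.read_state();print(s["time_s"],s["position"],s["contact_force"]);print(manip.job_done())
E
```

```text
16.7333 [0.67628588 0.05394697 0.08479433] [2.83278649 2.01573969 9.73035968]
the job is handed in; nothing more can be done
None
```

The brass ring is flat on its seat, and I handed the job in at 16.7 s with the gripper holding the red handle level (about 0.39–0.40 rad, about 9 N); `job_done` returned no verdict, and the pad's clamping was not checked directly.

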